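# Hold a specimen canister's bayonet lid at the purge position

### The job

Close the specimen jar for its gas purge: pick up the loose blue bayonet lid by its black bar, lower it so that its two lugs pass through the two gaps in the jar's neck and it sits fully down, then twist it clockwise (seen from above) until the ring's yellow pointer stands on the middle of the green field, half way to the lock. The ring is sprung, so finish while still gripping the lid and holding it there; do not go on to the lock click, and leave everything else on the counter where it is.

Things in the scene. Friction and masses are not known exactly. Their poses are not given: they have to be found in the camera images.
- lid: Loose bayonet lid, about 0.2 kg, standing upright on its plug. Origin: centre of the plug's underside, on the axis; z up. Grey plug 73 mm across (64 mm at its tapered foot), 28 mm high; above it a blue disc 102 mm across, 28 to 34 mm above the origin; on top a black grip bar. Two lugs and, above them, two white-dotted ears lie on its x axis. The same when turned by half a turn.
- lid_grip (a point): Point on the lid's axis inside the black grip bar, 55 mm above the lid's origin. The bar runs along the lid's x: 66 mm long, 18 mm wide (along y), from 34 to 68 mm above the lid's origin
- lid_lug (a point): Outer end of the steel lug on the lid's +x side, 43.5 mm from the axis, 17 mm above the lid's origin; an equal lug on -x. Lugs are 14 mm wide and 6 mm thick, 9 mm wide at their lower edge. The blue ears above them are 10 mm wide and reach 61.5 mm from the axis
- canister: Clear specimen jar with an aluminium neck, clamped to a grey stand; all fixed. Origin: on the jar's axis at counter height; z up. The stand spans x -135 to +70 mm, y -75 to +75 mm; its green gas cartridge with valve stands at x = -102 mm, 135 mm high. The neck is 102 mm across outside, rim 140 mm above the counter.
- neck (a point): Centre of the neck's mouth, on the jar's axis at the rim, 140 mm above the counter. Bore 77 mm. Lid fully down: its disc rests on the rim, its origin on the axis 112 mm above the counter. Then it turns only clockwise (from above), its lugs under the 6 mm thick rim flange with 2 mm of play up and down
- neck_gap (a point): Middle of the +x one of the two gaps in the rim flange, 41 mm from the axis on the canister's x axis; the other is on -x; white entry marks outside. Each gap is about 21 mm wide. With the lid's x along the canister's x (either way round, within about 4 degrees) the lid passes straight down, 2 mm of play all round
- latch (a point): Top of the sprung ball latch on a dark block outside the neck. When the seated lid has turned clockwise about 60 degrees (1.04 rad) from the entry position an ear meets the ball; at about 80 degrees it has clicked over it against a stop: locked
- purge_ring (a joint): Angle in rad of the black ring under the neck: 0 at rest, growing clockwise. The seated lid's lugs meet it after about 0.09 rad of turn and push it along, so it reads the lid's turn less 0.09. A spring drives it (and an unheld lid) back: 0.09 N m at 0, 0.14 at 0.7. White field at 0, green field 0.55 to 0.85 (middle 0.70), red lock field from 0.96
- purge_pointer (a point): Outer tip of the ring's yellow pointer (6 mm wide), 71 mm from the jar's axis, 116 mm above the counter. At rest it lies 80 degrees anticlockwise from the canister's +x; on the middle of the green field 40 degrees anticlockwise from it
- ammonite: Bystander: small brown ammonite fossil lying flat, 42 mm across, 17 mm high; origin at the centre of its underside. Leave alone.
- absorber_jar: Bystander: small amber jar with a white cap, 48 mm across, 75 mm high; origin at the centre of its underside. Leave alone.
- dust_brush: Bystander: soft hand brush lying on the counter, 170 mm long, along its x axis; origin at the centre of its underside. Leave alone.
- fox_skull: Bystander: bone-coloured skull on a dark wooden plinth 120 x 85 mm, about 90 mm high; origin at the centre of its underside. Leave alone.
- loupe: Bystander: round hand loupe with a wooden handle, lying flat, 125 mm long, 12 mm high; origin at the centre of its underside. Leave alone.
- field_book: Bystander: green hardback book lying flat, 140 x 200 x 28 mm; origin at the centre of its underside. Leave alone.
- puzzle_box: Bystander: flat blue and orange puzzle box, 192 x 192 x 47 mm; origin at the centre of its underside. Leave alone.
Not all that is in view belongs to the job. Leave any pink look-alike of the lid alone.

How it is judged:
By the outcome, as a careful person would: the job done as asked, in the order asked, and still so for the second after the job is handed in, while the arm keeps its last pose, push and grip.
It also fails if it takes over 40 s, if anything falls off the work surface, if the arm or the gripper's body presses on something with over 40 N, if the wrist force passes 120 N, or if a joint passes its speed limit or range.

### The arm

A 6-joint arm with a two-finger parallel gripper is mounted at the origin on the work surface. World frame = base frame: x ahead of the robot, y to its left, z up, the work surface at z = 0. Lengths are in m, angles in rad, forces in N, time in s.
With the tool pointing down it reaches from about 0.3 to 0.875 m from the base axis. Payload 6.4 kg.
Tool frame: the origin (TCP) lies where the fingers leave the gripper's body, on its centre line; the fingertips stand 73 mm ahead of it and the grasp point (between the pads) lies 54 mm ahead of it (ctrl.pinch_z is the distance from the TCP to the grasp point, in m); z points along the fingers, y is the direction in which the jaws open and shut (so a half turn about z gives the same grasp; the last joint's range is limited). The gripper opens to 85 mm and grips with 20 to 120 N. Pads are 22 mm wide; open, the fingers measure 114 mm over their backs; the gripper's body (76 mm by 85 mm) begins 54 mm behind the grasp point. The pads swing forward as they close: fully open they stand 13 mm farther back than shut.
Start: joints at [-1.474, 0.181, 1.607, -0, 1.354, -0.206], TCP at [0.171, -0.549, 0.304] pointing down, gripper open.
Joint ranges: [-2.99, 2.99], [-0.89, 2.07], [0.3, 2.58], [-1.14, 4.28], [0, 2.63], [-3.12, 3.12]. Speed limits (rad/s): [2.57, 2.57, 3.01, 3.14, 3.14, 3.14].

### API

Orientations are given as a unit quaternion [w, x, y, z].
In Python, from bench import ctrl, camera, camera_model gives the robot as it stands.
- The arm moves only by the tool arm_command, never from a script. Its argument "series" is a list of rows, each a list of 7 numbers: the shift along the tool's x, y, z in m, then the turn, a rotation vector about the tool's x, y, z in degrees, then the finger opening in m, from 0 to 0.0854. In form: [[tx, ty, tz, rx, ry, rz, gripper], ...]. A call has exactly 5 rows; each row is the pose to reach, as a shift and turn from the pose commanded when the call began, along the tool's axes at that moment; what a row does not reach only later rows make up. A row lasts 1/10 s, in which the tool goes at most 50 mm and 8.59 degrees, less where a joint would pass 70% of its speed; a pose out of reach is approached as far as the arm can. A call with a gripper value outside its range is refused whole. The fingers move at their own pace and stop on an object; the grip force is fixed at half the most. Time passes only in rows, so rows that repeat a pose let the fingers close, or fill a call up. It gives the time, the measured TCP pose, the force and the opening at its end, in the units of the state.
- ctrl.get_obs(): the state, without advancing time (a new reading comes with each control period).
- camera(name): name is "scene" or "top" or "wrist"; returns (picture, depth): 480x640x3 uint8, red, green, blue; 480x640 float32, m along the optical axis (not along the pixel's ray), 0 where there is no reading.
- camera_model(name): a dict with "K" (3x3 intrinsics, pixels), "position" and "attitude" of the camera in the world. Camera axes: x right, y down, z forward; pixel columns grow to the right and rows downward; lengths in m; the calibration is good to about 2 mm. A picture is of the moment at which its call begins: read the wrist's pose just before it. camera_model takes no time and is no camera call; for the wrist camera it gives the pose at the moment of the call.
- ctrl.hand_in(): hands the job in, once; it reports no verdict.
The state is a dict: "time_s": time; "q": joint angles; "dq": joint speeds; "joint_efforts": joint torques, N m; "eef_pos": TCP position; "eef_rot": TCP orientation; "wrist_force": force on the tool from outside, world axes, zero at the start; "torque": the same for the moment, N m; "opening": opening from 0.0 (shut) to 1.0 (fully open).
Only numpy, scipy, OpenCV 4.12 (cv2) and the standard library are available. Lean on these libraries where they do the work, as an engineer would, in place of code of your own. Each camera call takes 0.05 s, during which the arm holds its last target. There are 200 camera calls.

## Working session

There is one attempt and no reset: what is moved stays moved. The work goes in short steps, Python scripts to look and compute and a tool call to move; the robot and the scene stay as the last step left them, time stands still between calls to the robot, and variables do not carry over. Pictures are saved under pics/ and viewed, about 8 in all and at most 12, crops included, and the job is handed in when it is done.

Besides the shell and the picture viewer there is one more tool, called after "Emit:" as name(argument=value, ...) on one line, values as JSON. arm_command: Moves the arm, as the interface text tells. Its arguments: {"type":"object","properties":{"series":{"type":"array","items":{"type":"array","items":{"type":"number"}}}},"required":["series"]}

```bash
ls; mkdir -p pics
python3 - <<'E'
from bench import ctrl,camera,camera_model
import cv2,numpy as np
for n in ("scene","top"):
    im,d=camera(n); cv2.imwrite(f"pics/{n}0.png",im[:,:,::-1]); np.savez(f"pics/{n}0.npz",im=im,d=d)
    m=camera_model(n); print(n,m)
print(ctrl.get_obs())
E
```

```text
pics
scene {'K': array([[440.81123345,   0.        , 326.43817142],
       [  0.        , 440.81123345, 243.27458271],
       [  0.        ,   0.        ,   1.        ]]), 'position': array([1.11397875, 0.75156645, 0.96734247]), 'attitude': array([-0.12205777,  0.28399405,  0.86420498, -0.39698745])}
top {'K': array([[455.58239331,   0.        , 313.68839882],
       [  0.        , 455.58239331, 233.78382814],
       [  0.        ,   0.        ,   1.        ]]), 'position': array([ 0.36026439, -0.01858803,  1.21021607]), 'attitude': array([ 0.06754088, -0.70181692,  0.70553957, -0.07145035])}
{'time_s': 0.1, 'q': array([-1.47427531e+00,  1.81474528e-01,  1.60791443e+00, -4.96142150e-05,
        1.35379599e+00, -2.06307078e-01]), 'dq': array([ 0.00116616, -0.00152684, -0.00076651,  0.00097947, -0.00022198,
       -0.00064673]), 'joint_efforts': array([ 3.76224534e-04, -4.45874870e+01, -3.52238309e+01, -2.94363163e-04,
        4.12206151e-03,  2.09499183e-05]), 'eef_pos': array([ 0.17143993, -0.54844063,  0.30306667]), 'eef_rot': array([-7.96272735e-04,  9.88557655e-01,  1.50841402e-01,  1.94961793e-05]), 'wrist_force': array([-0.29998079,  0.64154884, -0.22981488]), 'torque': array([-0.01576073, -0.05353145, -0.00496262]), 'opening': 1.0030851378626822}
```

View pics/top0.png

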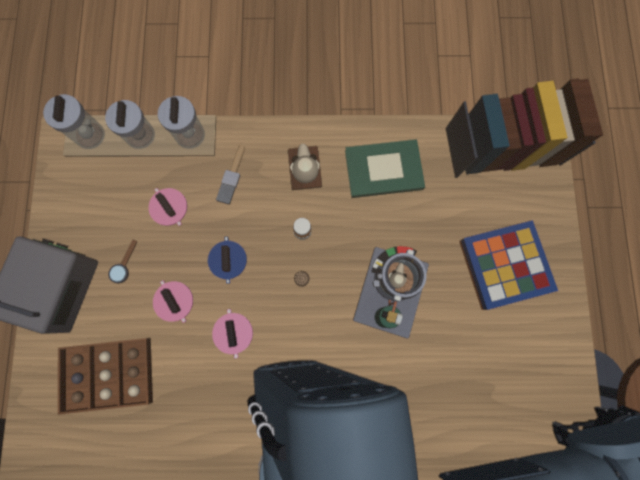

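View pics/scene0.png

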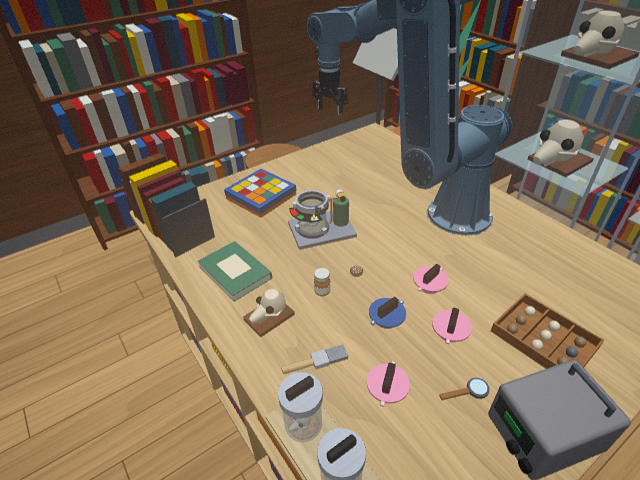

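The top view shows the blue lid at (227,260), the jar at (402,276) with its cartridge at (390,316), and the pink look-alikes. The scene view agrees.

```bash
cat > h.py <<'E'
import numpy as np,cv2
from scipy.spatial.transform import Rotation as R
from scipy.optimize import least_squares
def rot(q): return R.from_quat(np.r_[q[1:],q[0]])
def world(d,m):
    v,u=np.mgrid[:480,:640]; K=m["K"]
    p=np.stack([(u-K[0,2])/K[0,0]*d,(v-K[1,2])/K[1,1]*d,d],-1)
    w=rot(m["attitude"]).apply(p.reshape(-1,3)).reshape(480,640,3)+m["position"]
    w[d<=0]=np.nan; return w
def proj(p,m):
    c=rot(m["attitude"]).inv().apply(np.atleast_2d(p)-m["position"]); K=m["K"]
    return np.c_[c[:,0]/c[:,2]*K[0,0]+K[0,2],c[:,1]/c[:,2]*K[1,1]+K[1,2]]
def circ(p,r=None):
    f=(lambda x:np.hypot(*(p-x[:2]).T)-(x[2] if r is None else r))
    return least_squares(f,[*np.median(p,0),.05],loss="soft_l1",f_scale=.002).x
def axis(p):
    c=p.mean(0); e=np.linalg.svd(p-c,full_matrices=False)[2][0]
    return c,np.degrees(np.arctan2(e[1],e[0]))
E
python3 - <<'E'
from h import *
from bench import camera_model
for n in ("top","scene"):
    z=np.load(f"pics/{n}0.npz"); im,d=z["im"].astype(int),z["d"]; W=world(d,camera_model(n)); X,Y,Z=np.moveaxis(W,-1,0)
    r,g,b=np.moveaxis(im,-1,0); print(n)
    print(" table z",np.nanmedian(Z[Z<.03]))
    box=lambda x0,x1,y0,y1:(X>x0)&(X<x1)&(Y>y0)&(Y<y1)
    if n=="top": c0=W[260,212]; j0=W[276,402]; print(" guess",c0,j0)
    L=box(c0[0]-.1,c0[0]+.1,c0[1]-.1,c0[1]+.1)
    disc=L&(Z>.02)&(Z<.045)&(b>r+25); s=np.unique(W[disc][:,:2],axis=0)
    h=cv2.convexHull(s.astype(np.float32))[:,0]; print(" disc n",disc.sum(),"hull",circ(h.astype(float)),"z",np.median(Z[disc]))
    bar=L&(Z>.058)&(Z<.08)
    if bar.sum()>5: print(" bar",bar.sum(),axis(W[bar][:,:2]),np.median(Z[bar]))
    J=box(j0[0]-.15,j0[0]+.12,j0[1]-.12,j0[1]+.12)
    nk=J&(Z>.133)&(Z<.148); 
    e=W[nk][:,:2]; print(" neck n",nk.sum(),circ(e,.045),circ(e),np.median(Z[nk]))
    st=J&(Z>.008)&(Z<.04)&(abs(r-b)<25); 
    if st.sum(): 
        rc=cv2.minAreaRect(W[st][:,:2].astype(np.float32)); print(" stand",st.sum(),rc,np.median(Z[st]))
    gr=J&(g>r+8)&(g>b+5)&(Z>.05); print(" green",gr.sum(),np.median(W[gr],0))
E
```

```text
top
 table z -0.002557240455330012
 guess [0.52607441 0.23811657 0.03791261] [ 0.47811188 -0.24543094  0.07518541]
 disc n 872 hull [0.5279909  0.20080213 0.04891726] z 0.03316497091805004
 bar 210 (array([0.52070585, 0.21154047]), np.float64(129.5355186280353)) 0.06618098551756113
 neck n 871 [ 0.47231553 -0.23471679  0.05      ] [ 0.4727743  -0.23486127  0.04845278] 0.13857541402109552
 stand 2040 ((0.44485771656036377, -0.22768864035606384), (0.1515500694513321, 0.20506411790847778), 72.05474090576172) 0.01741672101373759
 green 252 [ 0.39089894 -0.20235991  0.11105567]
scene
 table z -0.02847896561009955
 disc n 618 hull [0.52674597 0.20253386 0.05120919] z 0.03375673241700433
 bar 161 (array([0.5265285 , 0.21024163]), np.float64(-42.23733097132378)) 0.06670789937354349
 neck n 368 [ 0.47180576 -0.23085657  0.05      ] [ 0.47147076 -0.23079121  0.04928082] 0.13843247477338283
 stand 1109 ((0.4431101679801941, -0.224977046251297), (0.1563776433467865, 0.2053307294845581), 71.35713195800781) 0.01829921446190108
 green 106 [ 0.39358881 -0.19930298  0.11058448]
```

Emit:
arm_command(series=[[0.028, -0.031, 0, 0, 0, 0, 0.085], [0.056, -0.061, 0, 0, 0, 0, 0.085], [0.085, -0.092, 0, 0, 0, 0, 0.085], [0.113, -0.122, 0, 0, 0, 0, 0.085], [0.141, -0.153, 0, 0, 0, 0, 0.085]])

```text
time_s: 0.6
eef_pos: [0.2608, -0.3591, 0.3035]
eef_rot: [-0.0, 0.989, 0.151, 0.0]
wrist_force: [0.2, -0.4, -0.0]
opening: 0.993
```

Emit:
arm_command(series=[[0.028, -0.031, 0, 0, 0, 0, 0.085], [0.056, -0.061, 0, 0, 0, 0, 0.085], [0.085, -0.092, 0, 0, 0, 0, 0.085], [0.113, -0.122, 0, 0, 0, 0, 0.085], [0.141, -0.153, 0, 0, 0, 0, 0.085]])

```text
time_s: 1.1
eef_pos: [0.3496, -0.171, 0.3038]
eef_rot: [0.0, 0.989, 0.151, 0.0]
wrist_force: [0.8, -0.3, 0.7]
opening: 0.993
```

Emit:
arm_command(series=[[0.028, -0.031, 0, 0, 0, 0, 0.085], [0.056, -0.061, 0, 0, 0, 0, 0.085], [0.085, -0.092, 0, 0, 0, 0, 0.085], [0.113, -0.122, 0, 0, 0, 0, 0.085], [0.141, -0.153, 0, 0, 0, 0, 0.085]])

```text
time_s: 1.6
eef_pos: [0.4387, 0.0172, 0.3038]
eef_rot: [0.0, 0.989, 0.151, 0.0]
wrist_force: [0.8, 0.1, -0.1]
opening: 0.998
```

Run:
```python
from h import *
from bench import ctrl,camera,camera_model
o=ctrl.get_obs(); m=camera_model("wrist"); T=rot(o["eef_rot"])
print(o["eef_pos"],T.as_matrix().round(3),o["q"]); print(T.inv().apply(m["position"]-o["eef_pos"]),(T.inv()*rot(m["attitude"])).as_matrix().round(2),m["K"])
im,d=camera("top"); cv2.imwrite("pics/top1.png",im[:,:,::-1]); np.savez("pics/top1.npz",im=im,d=d)
```

```text
[0.43865751 0.01718935 0.30379524] [[ 0.954  0.298  0.   ]
 [ 0.298 -0.954 -0.   ]
 [ 0.     0.    -1.   ]] [-2.32419763e-01 -1.37102054e-01  1.93136438e+00 -1.48166550e-04
  1.34719104e+00  1.03545084e+00]
[ 0.08501188  0.0004593  -0.06815671] [[-0.   -0.94 -0.33]
 [ 1.   -0.   -0.  ]
 [-0.   -0.33  0.94]] [[399.81294671   0.         326.97778057]
 [  0.         399.81294671 242.39732966]
 [  0.           0.           1.        ]]
```

Emit:
arm_command(series=[[0.028, -0.03, 0, 0, 0, 3, 0.085], [0.056, -0.06, 0, 0, 0, 7, 0.085], [0.084, -0.09, 0, 0, 0, 10, 0.085], [0.112, -0.12, 0, 0, 0, 14, 0.085], [0.139, -0.15, 0, 0, 0, 17, 0.085]])

```text
time_s: 2.15
eef_pos: [0.5266, 0.2017, 0.3034]
eef_rot: [0.0, 1.0, 0.002, -0.0]
wrist_force: [0.0, -0.0, 1.0]
opening: 0.996
```

```bash
cat > lidfix.py <<'E'
from h import *
from bench import ctrl,camera,camera_model
import sys
camera("wrist")
o=ctrl.get_obs(); m=camera_model("wrist"); im,d=camera("wrist"); n=sys.argv[1]
cv2.imwrite(f"pics/{n}.png",im[:,:,::-1]); np.savez(f"pics/{n}.npz",im=im,d=d,**{"m_"+k:v for k,v in m.items()})
W=world(d,m); X,Y,Z=np.moveaxis(W,-1,0); r,g,b=np.moveaxis(im.astype(int),-1,0)
near=np.hypot(X-.527,Y-.202)<.075
disc=near&(Z>.02)&(Z<.045)&(b>r+25); h=cv2.convexHull(W[disc][:,:2].astype(np.float32))[:,0].astype(float)
bar=near&(Z>.058)&(Z<.08); bc,a=axis(W[bar][:,:2])
rc=cv2.minAreaRect(W[bar][:,:2].astype(np.float32))
print("eef",o["eef_pos"],"yaw",rot(o["eef_rot"]).as_euler("zyx",degrees=True)[0])
print("disc",disc.sum(),circ(h),np.median(Z[disc])); print("bar",bar.sum(),bc,a,rc,np.median(Z[bar]))
E
python3 lidfix.py w1
```

```text
eef [0.5280012  0.20594238 0.30332335] yaw -0.1756482807276329
disc 8474 [0.52784033 0.20032145 0.05041004] 0.0322298197140273
bar 1788 [0.53047662 0.20119212] -175.99890262224002 ((0.528362512588501, 0.20104393362998962), (0.06590726226568222, 0.01799084059894085), 4.0130157470703125) 0.06583515973072496
```

View pics/w1.png

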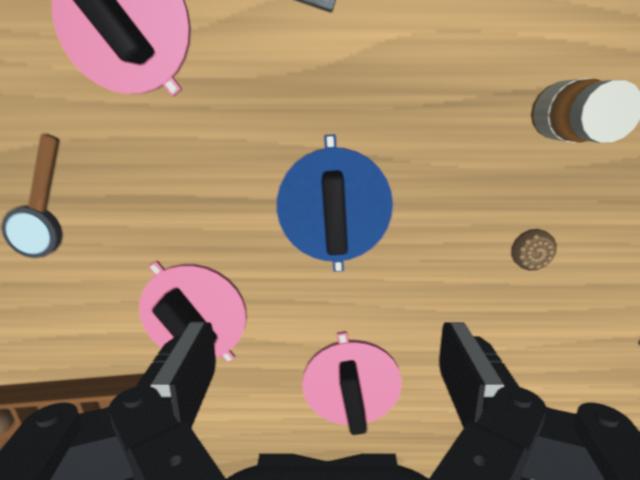

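Blue lid at pixel (334,205), bar vertical in the image, ears along it. It is the only blue one. Approaching.

Emit:
arm_command(series=[[0, 0.002, 0.03, 0, 0, -1, 0.085], [0, 0.004, 0.06, 0, 0, -2, 0.085], [0, 0.005, 0.09, 0, 0, -3, 0.085], [0, 0.005, 0.12, 0, 0, -4.2, 0.085], [0, 0.005, 0.12, 0, 0, -4.2, 0.085]])

```text
time_s: 2.75
eef_pos: [0.5231, 0.1938, 0.1793]
eef_rot: [0.001, 0.999, 0.04, -0.005]
wrist_force: [-0.7, -0.2, -0.4]
opening: 0.992
```

```bash
python3 lidfix.py w2
```

```text
eef [0.52461943 0.19422505 0.18192054] yaw -4.512823206290475
disc 18414 [0.52874663 0.20075445 0.05094335] 0.032199179966664465
bar 4230 [0.5316551  0.20106043] -176.07785796198553 ((0.5287913680076599, 0.2009950876235962), (0.06551333516836166, 0.018056023865938187), 3.848161458969116) 0.06582945096338587
```

Emit:
arm_command(series=[[0.0034, -0.0058, 0.01, 0, 0, 0.5, 0.085], [0.0034, -0.0058, 0.02, 0, 0, 0.5, 0.085], [0.0034, -0.0058, 0.02, 0, 0, 0.5, 0.085], [0.0034, -0.0058, 0.02, 0, 0, 0.5, 0.085], [0.0034, -0.0058, 0.02, 0, 0, 0.5, 0.085]])

```text
time_s: 3.35
eef_pos: [0.5295, 0.2012, 0.1643]
eef_rot: [-0.0, 0.999, 0.035, 0.0]
wrist_force: [0.3, 0.8, -1.3]
opening: 0.994
```

```bash
sed -i 's/"zyx"/"ZYX"/' lidfix.py; python3 lidfix.py w3
```

```text
eef [0.52950477 0.20112051 0.16434469] yaw 4.054433759681401
disc 20456 [0.52831866 0.20064983 0.05103913] 0.0322241454555858
bar 4856 [0.53203106 0.20118984] -176.06281776624112 ((0.528639018535614, 0.20095771551132202), (0.06580254435539246, 0.018038779497146606), 3.8912365436553955) 0.06584384439642782
```

Aligned to within 1 mm and 0.2°. Down to TCP z 0.112 and close.

Emit:
arm_command(series=[[-0.001, 0, 0.015, 0, 0, 0, 0.085], [-0.001, 0, 0.03, 0, 0, 0, 0.085], [-0.001, 0, 0.045, 0, 0, 0, 0.085], [-0.001, 0, 0.052, 0, 0, 0, 0.085], [-0.001, 0, 0.052, 0, 0, 0, 0.085]])

```text
time_s: 3.95
eef_pos: [0.527, 0.2007, 0.1097]
eef_rot: [0.0, 0.999, 0.035, -0.002]
wrist_force: [-0.3, -0.1, -1.1]
opening: 0.998
```

Emit:
arm_command(series=[[0, 0, 0, 0, 0, 0, 0.03], [0, 0, 0, 0, 0, 0, 0.0], [0, 0, 0, 0, 0, 0, 0.0], [0, 0, 0, 0, 0, 0, 0.0], [0, 0, 0, 0, 0, 0, 0.0]])

```text
time_s: 4.45
eef_pos: [0.5287, 0.2012, 0.1126]
eef_rot: [-0.0, 0.999, 0.035, 0.001]
wrist_force: [-0.8, 0.3, -1.8]
opening: 0.199
```

Emit:
arm_command(series=[[0, 0, -0.01, 0, 0, 0, 0.0], [0, 0, -0.03, 0, 0, 0, 0.0], [0, 0, -0.06, 0, 0, 0, 0.0], [0, 0, -0.09, 0, 0, 0, 0.0], [0, 0, -0.12, 0, 0, 0, 0.0]])

```text
time_s: 4.95
eef_pos: [0.5278, 0.2009, 0.2332]
eef_rot: [0.0, 0.999, 0.035, -0.0]
wrist_force: [0.7, 0.3, -2.0]
opening: 0.197
```

Emit:
arm_command(series=[[-0.015, 0.035, -0.03, 0, 0, 0, 0.0], [-0.032, 0.075, -0.06, 0, 0, 0, 0.0], [-0.049, 0.115, -0.09, 0, 0, 0, 0.0], [-0.067, 0.157, -0.12, 0, 0, 0, 0.0], [-0.085, 0.199, -0.13, 0, 0, 0, 0.0]])

```text
time_s: 5.45
eef_pos: [0.4592, 0.0014, 0.3633]
eef_rot: [0.001, 0.999, 0.036, 0.002]
wrist_force: [0.6, -1.3, -2.5]
opening: 0.197
```

Emit:
arm_command(series=[[-0.017, 0.04, 0, 0, 0, 5, 0.0], [-0.035, 0.082, 0, 0, 0, 10, 0.0], [-0.053, 0.124, 0, 0, 0, 15, 0.0], [-0.07, 0.163, 0, 0, 0, 19, 0.0], [-0.085, 0.198, 0, 0, 0, 22, 0.0]])

```text
time_s: 5.95
eef_pos: [0.3874, -0.2026, 0.3606]
eef_rot: [0.0, 0.987, -0.158, 0.0]
wrist_force: [0.7, -1.3, -1.9]
opening: 0.203
```

Emit:
arm_command(series=[[0, 0, 0, 0, 0, 0, 0.0], [0, 0, 0, 0, 0, 0, 0.0], [0, 0, 0, 0, 0, 0, 0.0], [0, 0, 0, 0, 0, 0, 0.0], [0, 0, 0, 0, 0, 0, 0.0]])

```text
time_s: 6.45
eef_pos: [0.3891, -0.2001, 0.3601]
eef_rot: [-0.0, 0.988, -0.155, 0.0]
wrist_force: [-0.6, 0.0, -2.4]
opening: 0.197
```

```bash
cat > jar.py <<'E'
from h import *
from bench import ctrl,camera,camera_model
import sys
o=ctrl.get_obs(); m=camera_model("wrist"); im,d=camera("wrist"); n=sys.argv[1]
cv2.imwrite(f"pics/{n}.png",im[:,:,::-1]); np.savez(f"pics/{n}.npz",im=im,d=d,**{"m_"+k:v for k,v in m.items()})
W=world(d,m); X,Y,Z=np.moveaxis(W,-1,0)
T=rot(o["eef_rot"]); print("eef",o["eef_pos"],"yaw",T.as_euler("ZYX",degrees=True)[0],"open",o["opening"],"F",o["wrist_force"],o["torque"])
nk=(Z>.133)&(Z<.146)&(np.hypot(X-.473,Y+.235)<.065)&(np.hypot(X-.473,Y+.235)>.03)
p=W[nk][:,:2]; h=cv2.convexHull(p.astype(np.float32))[:,0].astype(float)
print("neck",nk.sum(),"hull",circ(h),circ(h,.051),"fit",circ(p),"z",np.median(Z[nk]))
b=(o["opening"]>.05)
tl=T.inv().apply((W-o["eef_pos"]).reshape(-1,3)).reshape(W.shape)
bar=(tl[...,2]>.02)&(tl[...,2]<.06)&(abs(tl[...,1])<.008)&(tl[...,0]>-.05)&(tl[...,0]<.05)
print("bar in tool",bar.sum(),tl[bar].min(0),tl[bar].max(0))
di=(tl[...,2]>.06)&(tl[...,2]<.09)&(np.hypot(tl[...,0],tl[...,1])<.07); print("disc",di.sum(),np.percentile(tl[di],[1,50,99],axis=0))
E
python3 jar.py j1
```

```text
eef [ 0.38912778 -0.20009314  0.36012119] yaw -17.825344209810375 open 0.19720668879495012 F [-0.56827305  0.00919966 -2.36376291] [ 0.02756034  0.0083272  -0.0267787 ]
neck 9028 hull [ 0.47290286 -0.23130752  0.05684465] [ 0.47429636 -0.23735907  0.05      ] fit [ 0.47477167 -0.23692485  0.04646499] z 0.13811477079937517
bar in tool 8102 [-0.03303717 -0.00799768  0.04427208] [0.03339839 0.00799679 0.05994334]
disc 26790 [[-2.53145973e-02 -4.81234818e-02  6.18916479e-02]
 [ 1.96091160e-02  2.47013317e-05  8.02536738e-02]
 [ 5.80394300e-02  4.84024773e-02  8.31937641e-02]]
```

View pics/j1.png

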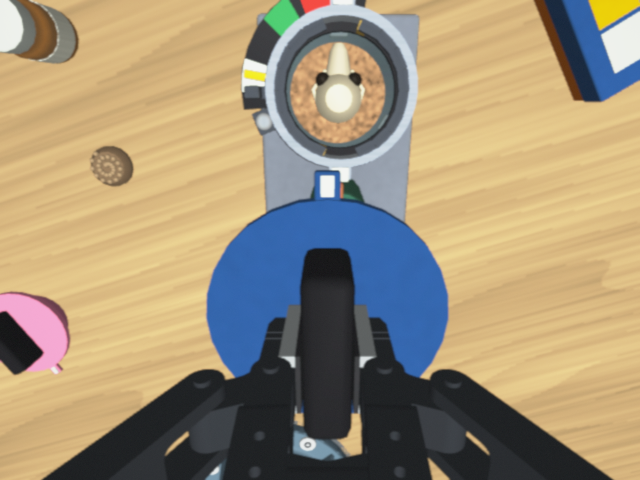

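Image shows the lid well centred in the jaws (ear at (327,187)), the neck at about (340,90), the white entry mark at (340,172) and the pointer on the white field. Refining the neck centre and yaw from this frame.

```bash
cat > ref.py <<'E'
from h import *
import sys
def run(n,c=np.array([.4743,-.2372])):
    z=np.load(f"pics/{n}.npz"); im,d=z["im"].astype(int),z["d"]; m={k[2:]:z[k] for k in z.files if k[:2]=="m_"}
    W=world(d,m); X,Y,Z=np.moveaxis(W,-1,0); r,g,b=np.moveaxis(im,-1,0)
    nk=(Z>.134)&(Z<.142)&(np.hypot(X-c[0],Y-c[1])<.06)
    for _ in range(3):
        P=W[nk][:,:2]-c; R_=np.hypot(*P.T); A=np.degrees(np.arctan2(P[:,1],P[:,0]))//4
        o=[];i=[]
        for a in np.unique(A):
            s=(A==a)&(R_<.055)&(R_>.034)
            if s.sum()>8: o.append(P[s][R_[s].argmax()]+c); i.append(P[s][R_[s].argmin()]+c)
        co,ci=circ(np.array(o)),circ(np.array(i)); c=co[:2]
    print(n,"outer",co,"inner",ci)
    # white entry marks
    rr=np.hypot(X-c[0],Y-c[1]); wh=(im.min(-1)>200)&(rr>.05)&(rr<.066)&(Z>.09)
    wh=wh.astype(np.uint8); k,l,s,ce=cv2.connectedComponentsWithStats(wh)
    for j in range(1,k):
        if s[j,4]>15: q=W[l==j].mean(0); print("  white",s[j,4],ce[j],q,"ang",np.degrees(np.arctan2(q[1]-c[1],q[0]-c[0])),"r",np.hypot(*(q[:2]-c)))
    yl=(r>180)&(g>150)&(b<110)&(rr<.09)&(Z>.09); q=W[yl].mean(0) if yl.any() else np.zeros(3)
    print("  yellow",yl.sum(),q,np.degrees(np.arctan2(q[1]-c[1],q[0]-c[0])))
    st=(abs(r-b)<25)&(r>90)&(Z>.01)&(Z<.025)&(rr<.2)
    if st.sum()>100: print("  stand",cv2.minAreaRect(W[st][:,:2].astype(np.float32)))
    return c
if __name__=="__main__": run(sys.argv[1])
E
python3 ref.py j1
```

```text
j1 outer [ 0.47490168 -0.23727694  0.05215108] inner [ 0.47483991 -0.23772109  0.03891287]
  white 739 [375.02976996  43.84979702] [ 0.49443411 -0.26814695  0.13787784] ang -57.67717957474617 r 0.036530444476181166
  white 126 [260.07936508  67.46031746] [ 0.50842009 -0.18770253  0.11148287] ang 55.93646245451884 r 0.059842340047862624
  white 71 [257.94366197  83.02816901] [ 0.49911563 -0.1823279   0.11078354] ang 66.21874399400247 r 0.06004758009827938
  white 72 [263.33333333 121.29166667] [ 0.47231577 -0.18121306  0.14063648] ang 92.64086610082299 r 0.056123488277573415
  white 72 [374.66666667 155.26388889] [ 0.42619554 -0.24817841  0.13822295] ang -167.38391003562722 r 0.04991122597315849
  white 197 [342.5177665  171.23350254] [ 0.42210861 -0.22300315  0.13671516] ang 164.87054237533275 r 0.05468866007904509
  yellow 149 [ 0.50434467 -0.18383352  0.11686879] 61.14880495296396
  stand ((0.4471706449985504, -0.22916686534881592), (0.1492283195257187, 0.19765980541706085), 71.75255584716797)
```

Emit:
arm_command(series=[[0.025, 0.003, 0, 0, 0, 0.4, 0.0], [0.055, 0.006, 0.01, 0, 0, 0.4, 0.0], [0.08, 0.009, 0.03, 0, 0, 0.4, 0.0], [0.093, 0.009, 0.06, 0, 0, 0.4, 0.0], [0.093, 0.009, 0.08, 0, 0, 0.4, 0.0]])

```text
time_s: 7.0
eef_pos: [0.4756, -0.2379, 0.278]
eef_rot: [-0.0, 0.987, -0.159, -0.001]
wrist_force: [0.3, 0.3, -1.9]
opening: 0.197
```

Emit:
arm_command(series=[[0, 0, 0.008, 0, 0, 0, 0.0], [0, 0, 0.01, 0, 0, 0, 0.0], [0, 0, 0.01, 0, 0, 0, 0.0], [0, 0, 0.01, 0, 0, 0, 0.0], [0, 0, 0.01, 0, 0, 0, 0.0]])

```text
time_s: 7.5
eef_pos: [0.4749, -0.2387, 0.2715]
eef_rot: [0.001, 0.987, -0.159, 0.001]
wrist_force: [0.5, -0.0, -1.4]
opening: 0.196
```

```bash
python3 jar.py j2
python3 - <<'E'
import numpy as np,cv2
from bench import camera
im,d=camera("top"); np.savez("pics/t2.npz",im=im,d=d)
w=cv2.imread("pics/j2.png")
cv2.imwrite("pics/c2.png",np.hstack([cv2.resize(w,(533,400)),cv2.resize(im[210:350,355:448,::-1],(266,400),interpolation=cv2.INTER_CUBIC)]))
E
```

```text
eef [ 0.474874   -0.23867406  0.27153681] yaw -18.349844970411734 open 0.19605602528134938 F [ 0.46672996 -0.02352289 -1.43224083] [-0.02082982 -0.00068678 -0.02119788]
neck 3096 hull [ 0.48412225 -0.23418118  0.05339956] [ 0.48592311 -0.23632819  0.05      ] fit [ 0.472831   -0.23689551  0.05133805] z 0.1379929520460581
bar in tool 8074 [-0.03233337 -0.007998    0.04454009] [0.03357619 0.00799799 0.05995295]
disc 26789 [[-2.54629901e-02 -4.81489488e-02  6.19167248e-02]
 [ 1.95844152e-02  1.46215821e-05  8.03059250e-02]
 [ 5.80221203e-02  4.83330501e-02  8.31621773e-02]]
```

View pics/c2.png

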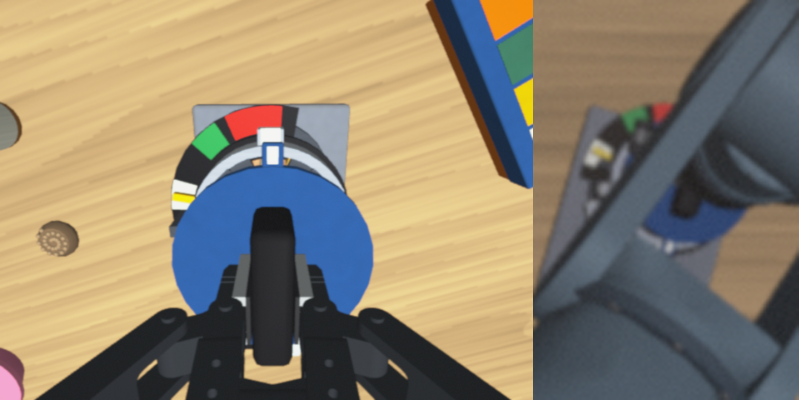

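The ear (273,153) lines up with the white entry mark (271,135). Descending.

Emit:
arm_command(series=[[0, -0.001, 0.006, 0, 0, 0, 0.0], [0, -0.001, 0.012, 0, 0, 0, 0.0], [0, -0.001, 0.018, 0, 0, 0, 0.0], [0, -0.001, 0.024, 0, 0, 0, 0.0], [0, -0.001, 0.026, 0, 0, 0, 0.0]])

```text
time_s: 8.1
eef_pos: [0.4744, -0.2371, 0.2428]
eef_rot: [-0.0, 0.987, -0.159, -0.001]
wrist_force: [0.3, -0.6, -3.0]
opening: 0.201
```

Emit:
arm_command(series=[[0, 0, 0.003, 0, 0, 0, 0.0], [0, 0, 0.006, 0, 0, 0, 0.0], [0, 0, 0.009, 0, 0, 0, 0.0], [0, 0, 0.012, 0, 0, 0, 0.0], [0, 0, 0.012, 0, 0, 0, 0.0]])

```text
time_s: 8.6
eef_pos: [0.4746, -0.2372, 0.2316]
eef_rot: [-0.0, 0.987, -0.159, -0.0]
wrist_force: [0.0, -0.4, -2.4]
opening: 0.199
```

Emit:
arm_command(series=[[0, 0, 0.002, 0, 0, 0, 0.0], [0, 0, 0.004, 0, 0, 0, 0.0], [0, 0, 0.006, 0, 0, 0, 0.0], [0, 0, 0.007, 0, 0, 0, 0.0], [0, 0, 0.007, 0, 0, 0, 0.0]])

```text
time_s: 9.1
eef_pos: [0.4747, -0.2373, 0.2249]
eef_rot: [-0.0, 0.987, -0.159, -0.0]
wrist_force: [-0.2, 0.1, -2.3]
opening: 0.205
```

Emit:
arm_command(series=[[0, 0, 0.001, 0, 0, 0, 0.0], [0, 0, 0.002, 0, 0, 0, 0.0], [0, 0, 0.0025, 0, 0, 0, 0.0], [0, 0, 0.0025, 0, 0, 0, 0.0], [0, 0, 0.0025, 0, 0, 0, 0.0]])

```text
time_s: 9.6
eef_pos: [0.4749, -0.2374, 0.2245]
eef_rot: [0.0, 0.987, -0.159, 0.0]
wrist_force: [-5.7, 3.6, 10.9]
opening: 0.196
```

Contact at TCP z 0.2245, the predicted seated height (0.2246). Twisting clockwise with light pressure.

Emit:
arm_command(series=[[0, 0, -0.001, 0, 0, 3, 0.0], [0, 0, -0.001, 0, 0, 7, 0.0], [0, 0, -0.001, 0, 0, 11, 0.0], [0, 0, -0.001, 0, 0, 15, 0.0], [0, 0, -0.001, 0, 0, 18, 0.0]])

```text
time_s: 10.1
eef_pos: [0.4751, -0.2378, 0.2245]
eef_rot: [0.0, 0.95, -0.313, 0.001]
wrist_force: [-0.7, -0.5, 2.2]
opening: 0.197
```

Emit:
arm_command(series=[[0, 0, 0, 0, 0, 4, 0.0], [0, 0, 0, 0, 0, 8, 0.0], [0, 0, 0, 0, 0, 12, 0.0], [0, 0, 0, 0, 0, 16, 0.0], [0, 0, 0, 0, 0, 18, 0.0]])

```text
time_s: 10.6
eef_pos: [0.475, -0.2378, 0.2245]
eef_rot: [0.0, 0.889, -0.458, 0.001]
wrist_force: [-2.4, -0.5, 1.8]
opening: 0.202
```

```bash
python3 jar.py j3; python3 ref.py j3
```

```text
eef [ 0.4750269  -0.23782681  0.2244699 ] yaw -54.4564545950494 open 0.2020842653076621 F [-2.39148931 -0.4936877   1.84850847] [-0.068471    0.35293827  0.2671133 ]
neck 23832 hull [ 0.48156854 -0.23754195  0.05583837] [ 0.48288155 -0.24337308  0.05      ] fit [ 0.47674405 -0.23925659  0.04228049] z 0.14409359953659523
bar in tool 8124 [-0.03251811 -0.00799777  0.04448877] [0.03379983 0.00799831 0.05999147]
disc 28485 [[-0.02615265 -0.04832281  0.06210481]
 [ 0.0216292  -0.00176765  0.08033623]
 [ 0.05808449  0.04809657  0.08845976]]
j3 outer [ 0.4750003  -0.23609532  0.05358526] inner [ 0.47404564 -0.23628113  0.05220405]
  white 292 [326.5        185.93150685] [ 0.50768252 -0.28349501  0.14381392] ang -55.413631842940895 r 0.057574798932851785
  white 79 [259.44303797 197.17721519] [ 0.5259864  -0.26234659  0.1336553 ] ang -27.24263162983305 r 0.05734728777427251
  white 787 [243.21092757 207.67598475] [ 0.52896753 -0.25572459  0.13653238] ang -19.987629188956245 r 0.057426212866503255
  white 26 [394.92307692 214.53846154] [ 0.47809283 -0.28910118  0.13824324] ang -86.66096982156942 r 0.05309600049649072
  white 19 [415.73684211 231.21052632] [ 0.46690239 -0.28855376  0.13835691] ang -98.77537751679102 r 0.05307979629570269
  yellow 341 [ 0.52811016 -0.20697267  0.1194311 ] 28.738042598688338
  stand ((0.44387128949165344, -0.2286452353000641), (0.14766381680965424, 0.20408254861831665), 71.69205474853516)
```

View pics/j3.png

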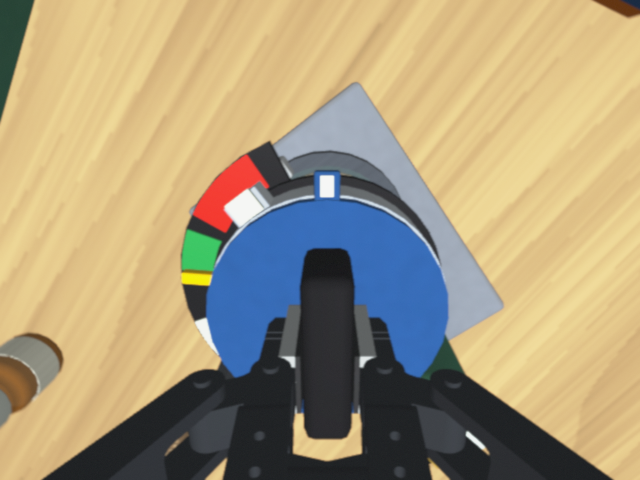

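Pointer (197,278) is just at the start of the green field (measured turn 0.547 rad). About 8.8° more.

Emit:
arm_command(series=[[0, 0, 0, 0, 0, 3, 0.0], [0, 0, 0, 0, 0, 6, 0.0], [0, 0, 0, 0, 0, 8.8, 0.0], [0, 0, 0, 0, 0, 8.8, 0.0], [0, 0, 0, 0, 0, 8.8, 0.0]])

```text
time_s: 11.15
eef_pos: [0.475, -0.2378, 0.2245]
eef_rot: [0.0, 0.852, -0.523, 0.001]
wrist_force: [-2.3, -0.4, 5.9]
opening: 0.199
```

```bash
python3 jar.py j4|head -1
python3 - <<'E'
from h import *
for n in ("j1","j3","j4"):
    z=np.load(f"pics/{n}.npz"); im,d=z["im"].astype(int),z["d"]; m={k[2:]:z[k] for k in z.files if k[:2]=="m_"}
    W=world(d,m); X,Y,Z=np.moveaxis(W,-1,0); r,g,b=np.moveaxis(im,-1,0); x,y=X-.4749,Y+.2375
    A=np.degrees(np.arctan2(y,x)); rr=np.hypot(x,y); ok=(rr>.054)&(rr<.08)&(Z>.09)&(Z<.125)
    for k,s in (("yellow",(r>180)&(g>150)&(b<110)),("green",(g>r+40)&(g>b+20)),("red",(r>g+80)&(r>b+80))):
        a=A[ok&s]; print(n,k,len(a),np.percentile(a,[2,50,98]).round(2) if len(a) else "")
w=cv2.imread("pics/j4.png"); cv2.imwrite("pics/c4.png",cv2.resize(w[120:420,100:500],(800,600)))
E
```

```text
eef [ 0.47501169 -0.23784053  0.22448791] yaw -63.0539576889632 open 0.19886857296836818 F [-2.29750309 -0.44948057  5.91424713] [-0.07853735  0.56774062 -0.06759657]
j1 yellow 147 [59.67 61.82 64.01]
j1 green 770 [ 12.67  21.86 166.04]
j1 red 251 [-10.13   0.68   6.92]
j3 yellow 330 [27.23 29.79 32.74]
j3 green 1265 [12.42 20.13 28.92]
j3 red 2359 [-24.96  -9.4    6.27]
j4 yellow 352 [-4.83 20.99 23.78]
j4 green 769 [ 12.29  17.64 168.32]
j4 red 2092 [-24.81  -9.82   6.51]
```

View pics/c4.png

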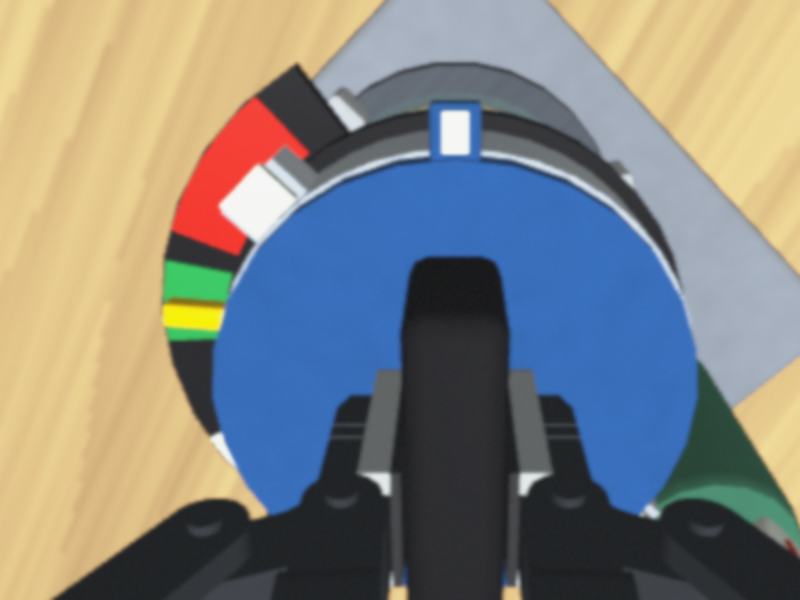

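Pointer (192,317 in the crop) lies inside the green field. By depth it is at 21.0° against a field middle of 20.7°, and the lid turn gives ring ≈0.69–0.71. I'll hold briefly to check it is stable, then hand in.

Emit:
arm_command(series=[[0, 0, 0, 0, 0, 0, 0.0], [0, 0, 0, 0, 0, 0, 0.0], [0, 0, 0, 0, 0, 0, 0.0], [0, 0, 0, 0, 0, 0, 0.0], [0, 0, 0, 0, 0, 0, 0.0]])

```text
time_s: 11.7
eef_pos: [0.475, -0.2379, 0.2245]
eef_rot: [0.0, 0.852, -0.523, 0.001]
wrist_force: [-1.7, -0.4, 6.0]
opening: 0.197
```

```bash
python3 jar.py j5|head -1
python3 - <<'E'
from h import *
from bench import ctrl
A={}
for n in ("j4","j5"):
    z=np.load(f"pics/{n}.npz"); im,d=z["im"].astype(int),z["d"]; m={k[2:]:z[k] for k in z.files if k[:2]=="m_"}
    W=world(d,m); x,y=W[...,0]-.4749,W[...,1]+.2375; Z=W[...,2]; r,g,b=np.moveaxis(im,-1,0); rr=np.hypot(x,y)
    s=(rr>.054)&(rr<.08)&(Z>.09)&(Z<.125)&(r>180)&(g>150)&(b<110); A[n]=np.median(np.degrees(np.arctan2(y,x))[s])
print(A)
if abs(A["j5"]-20.9)<1.2: print(ctrl.hand_in())
E
```

```text
eef [ 0.47500737 -0.23787433  0.22449846] yaw -63.05548321791402 open 0.19663696624155574 F [-1.74028785 -0.44597098  6.02991579] [-0.07121805  0.52098617 -0.10913793]
{'j4': np.float64(20.98898515331181), 'j5': np.float64(21.007987430929123)}
the job is handed in; nothing more can be done
None
```

The lid is on the jar with its lugs through the gaps. I twisted it about 45° clockwise and handed the job in at about 11.8 s, still gripping and holding it there.

- **Seating:** Contact came at TCP height 0.2245 m, against 0.2246 m predicted for a fully seated lid.
- **Pointer:** It stood at 21.0°, with the green field's middle measured at about 20.7°. Ring angle estimates are 0.69 rad from the lid turn and 0.71 rad from the pointer, against the wanted 0.70.
- **Hold:** The pointer changed by only 0.02° over the last half-second hold. The grip was steady and the wrist force about 6 N, and I stopped well short of the latch.
- **Disagreement:** An entry-mark reading gave a jar angle about 3° off the stand and pointer readings. I took it as contaminated by the rim, and the lid went in freely.
- **Not checked:** I did not re-measure the bystanders; nothing in the forces or the planned clearances suggested contact with them.

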